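# Hang the big steel hoop on the J-hook

### The arm

A 6-joint arm with a two-finger parallel gripper is mounted at the origin on the work surface. World frame = base frame: x ahead of the robot, y to its left, z up, the work surface at z = 0. Lengths are in mm, angles in rad, forces in N, time in s.
With the tool pointing down it reaches from about 400 to 925 mm from the base axis. Payload 12.5 kg.
Tool frame: the origin (TCP) lies midway between the tips of the shut fingers; the grasp point (between the pads) lies 19 mm behind it (env.tcp_to_grasp is the distance from the TCP to the grasp point, in mm); z points along the fingers, y is the line along which they close (so a half turn about z gives the same grasp; the last joint's range is limited). The gripper opens to 95 mm and grips with 3 to 60 N. Pads are 20 mm wide; open, the fingers measure 119 mm over their backs; the gripper's body (75 mm by 180 mm) begins 59 mm behind the grasp point.
Start: joints at [1.046, 0.491, 1.559, -0, 1.092, -0.106], TCP at [254.151, 571.011, 214.661] pointing down, gripper open.
Joint ranges: [-3.1, 3.1], [-0.84, 2.19], [0.05, 2.79], [-1.13, 4.28], [0.06, 2.93], [-2.69, 2.69]. Speed limits (rad/s): [2.22, 2.22, 2.79, 3.14, 3.14, 3.14].

### API

Orientations are given as [roll, pitch, yaw] about the fixed x, y, z axes, in that order (R = Rz(yaw) Ry(pitch) Rx(roll)).
In Python, from cell import env gives the robot as it stands. The module is installed in compiled form; this text tells all that it offers.
- The arm moves only by the tool step_arm, never from a script. Its argument "plan" is a list that holds one entry, the list of rows, each a list of 5 numbers: the shift along the tool's x, y, z in mm, then the turn about the tool's z in degrees, then the opening, from -1 (shut) to 1 (fully open). A call has 1 to 8 rows; each row is the pose to reach, as a shift and turn from the pose commanded when the call began, along the tool's axes at that moment; what a row does not reach only later rows make up. A row lasts 1/12 s, in which the tool goes at most 41.7 mm and 7.16 degrees, less where a joint would pass 70% of its speed; a pose out of reach is approached as far as the arm can. A call with a gripper value outside its range is refused whole. The fingers move at their own pace and stop on an object; the grip force is fixed at half the most. Time passes only in rows, so rows that repeat a pose let the fingers close. It gives the time, the measured TCP pose, the force, the opening and the grip force at its end, in the units of the state.
- env.state(): the state, without advancing time (a new reading comes with each control period).
- env.read_camera(name): name is "side" or "top"; returns the picture (420x560x3 uint8, blue, green, red); there is no depth.
- env.get_calibration(name): a dict with "K" (3x3 intrinsics, pixels), "extrinsics" (4x4, takes a point from world to camera coordinates). Camera axes: x right, y up, looking along -z (the intrinsics and any distortion apply to the point x, -y, -z); pixel columns grow to the right and rows downward; lengths in mm; the calibration is good to about 2 mm. A picture is of the moment at which its call begins. get_calibration takes no time and is no camera call.
- env.job_done(): hands the job in; it is judged then, once.
The state is a dict: "t": time; "joints": joint angles; "qvel": joint speeds; "tau": joint torques, N m; "eef_pos": TCP position; "tcp_rot": TCP orientation; "ft_force": force on the tool from outside, world axes, zero at the start; "moment": the same for the moment, N m; "opening": opening from 0.0 (shut) to 1.0 (fully open); "grip_force": force on a finger pad.
Only numpy, scipy, OpenCV 4.12 (cv2) and the standard library are available. Lean on these libraries where they do the work, as an engineer would, in place of code of your own. Each camera call takes 0.05 s, during which the arm holds its last target. There are 200 camera calls.

### The job

Lift the largest steel hoop out of the wire rack by its rim and hang it on the high J-hook of the stand: bring the rim over the tip, press it gently down past the spring keeper until it rests in the bottom of the hook and the keeper has snapped shut above it, then let go so that it hangs free and still. The hook may be clamped at any height on its post, so feel for the bottom and never push on it harder than about a kilogram's weight; leave the other hoops in the rack and everything else where it is.

Things in the scene. Friction and masses are not known exactly. Their poses are not given: they have to be found in the camera images.
- hoop_center (a point): Centre of the large hoop: a plain closed ring of rectangular steel tube, 200 mm outside and 180 mm inside diameter, so the rim is 10 mm deep (radially) and 8 mm thick (along the axis); 0.12 to 0.2 kg. Own x is its axis; y and z lie in its plane, z up at the start. It starts upright in one of the rack's three slots, centre 120 mm and top 220 mm above the table, the tallest of three hoops.
- hoop: The same large hoop; origin at its centre, axes as for hoop_center.
- hoop_mid_center (a point): Centre of one of the two smaller hoops, 160 mm outside diameter, same tube; stands in another slot, its centre 97 mm and its top 177 mm above the table. To be left in the rack.
- hoop_mid2_center (a point): Centre of the other 160 mm hoop, in the remaining slot. To be left in the rack.
- rack: Fixed wire rack, 200 mm along its own x, 210 mm along its own y; origin on the table under its middle. Three slots at -60, 0 and +60 mm along own x; each holds one hoop upright, the hoop's axis along the rack's x, between two upright wire loops 12 mm apart whose top bars are 118 mm above the table. A hoop comes out straight up; raised by 120 mm it is clear.
- stand: Fixed telescopic stand with a J-hook. Origin on the table right below the middle of the hook's bowl; own x points from the hook to the post, whose axis is 75 mm away; z up. The base plate is 12 mm thick, 190 by 130 mm. Near the hook no part is wider than 14 mm across y. The post's rod is clamped firmly: the hook does not move when pressed.
- hook_mid_height (a point): Point of the stand 250 mm above the table, over its origin, axes as the stand's. The bottom of the hook's bowl, where the rim must rest, lies on this plumb line, but the post is clamped anywhere from 25 mm below to 25 mm above this point (bowl 225 to 275 mm above the table). That height is not measured: see it or feel for it.
- hook_plane (a point): Point of the stand on the table, 20 mm from its origin on the tip's side (own -x). The hook is a J of 9 mm round steel in the stand's x-z plane: a U open upwards, 28 mm wide inside (stand x -14 to +14 mm), tip on the -x side, shank on the +x side. Above the bowl's bottom: top of the tip 33 mm, top of the shank 40 mm; at 18 mm a 12 mm bar runs from the shank back to the post.
- keeper (a joint): Angle (rad) of the spring keeper: a steel tongue 27 mm long, 10 mm wide, pivoted on the shank 35 mm above the bowl's bottom, closing the mouth up to the tip. 0 is shut; it swings only down and in to 1.2. It resists with 1 N, growing to 5 to 7 N. The rim passes best with its middle 4 to 8 mm from the bowl's middle on the tip's side; once past, it snaps back to 0 above the rim. The bowl is rigid.
- scissors: Loose scissors lying on the table, 160 mm long; leave alone.
- spool: Loose spool of brass wire, 64 mm across, 55 mm high; leave alone.
- tape: Loose empty ring of tape lying flat, 90 mm across; leave alone.
- pliers: Loose pliers lying on the table; leave alone.
- pot: Loose white cup, 95 mm high; leave alone.

How it is judged (in metres and radians):
On the way, in this order (a step that is already met when the one before it is completed fails the run):
1. the large hoop has been lifted clear of the rack (height (world z) of hoop_center above 0.2 m and contact force between hoop and rack below 0.05 N), for 0.1 s.
2. the rim is pressing the keeper open (value of joint keeper above 0.55 rad and contact force between hoop and stand above 1 N), for 0.02 s.
At the end, for the whole second after the job is handed in: The large hoop hangs clear of the rack: rim on the bottom of the bowl, keeper shut above it (under 0.05 rad), centre straight below the bowl within 12 mm sideways and 15 mm fore and aft, square to the hook within 20 degrees, and still (under 60 mm/s and 0.6 rad/s) (value of joint keeper below 0.05 rad and (contact force between hoop and bowl_bend_shank_side above 0.1 N or contact force between hoop and bowl_bottom above 0.1 N or contact force between hoop and bowl_bend_tip_side above 0.1 N) and contact force between hoop and stand above 0.5 N and contact force between hoop and rack below 0.05 N and x of hoop_center in the frame of stand between -0.015 and 0.015 m and y of hoop_center in the frame of stand between -0.012 and 0.012 m and height (world z) of hoop_center between 0.125 and 0.195 m and angle between the x axis of hoop and the x axis of stand, either way round below 0.35 rad and linear speed of hoop below 0.06 m/s and angular speed of hoop below 0.6 rad/s); the robot touches nothing.
It fails at once if the hoop was forced against the stand with more than 15 N (contact force between hoop and stand above 15 N).
It fails at once if another hoop was disturbed in the rack (distance of any of hoop_mid_center, hoop_mid2_center from where it was at the start of the episode above 0.03 m).
It fails at once if a bystander was moved (distance of any of scissors, spool, tape, pliers, pot from where it was at the start of the episode above 0.03 m).
It also fails if it takes over 72 s, if anything falls off the work surface, if the arm or the gripper's body presses on something with over 40 N, if the wrist force passes 120 N, or if a joint passes its speed limit or range.

## Working session

There is one attempt and no reset: what is moved stays moved. The work goes in short steps, Python scripts to look and compute and a tool call to move; the robot and the scene stay as the last step left them, time stands still between calls to the robot, and variables do not carry over. Pictures are saved under pics/ and viewed, at most 13 in all, crops included, and the job is handed in when it is done.

Besides the shell and the picture viewer there is one more tool, called after ">>>" by a JSON object that holds its "method" and its "body", one argument or row to a line. step_arm: Moves the arm, as the interface text tells. Its arguments: {"type":"object","properties":{"plan":{"type":"array"}},"required":["plan"]}

```bash
mkdir -p pics; ls; python3 - <<'E'
from cell import env
import cv2,numpy as np
for n in("side","top"):
    cv2.imwrite(f"pics/{n}0.png",env.read_camera(n))
    c=env.get_calibration(n);print(n,np.array(c["K"]).round(1).tolist(),np.array(c["extrinsics"]).round(3).tolist(),[k for k in c])
s=env.state();print(s)
E
```

```text
pics
side [[532.6, 0.0, 294.3], [0.0, 532.6, 215.0], [0.0, 0.0, 1.0]] [[0.694, -0.72, -0.014, -406.43], [0.55, 0.517, 0.656, -436.938], [-0.465, -0.463, 0.755, -1244.62], [0.0, 0.0, 0.0, 1.0]] ['K', 'extrinsics']
top [[498.3, 0.0, 288.5], [0.0, 498.3, 211.8], [0.0, 0.0, 1.0]] [[0.023, -1.0, 0.011, -14.983], [0.987, 0.025, 0.162, -607.197], [-0.162, 0.007, 0.987, -1373.871], [0.0, 0.0, 0.0, 1.0]] ['K', 'extrinsics']
{'t': 0.1, 'joints': array([ 1.04640991e+00,  4.91521430e-01,  1.55935668e+00, -7.76805865e-06,
        1.09173680e+00, -1.05612421e-01]), 'qvel': array([-0.00066676, -0.00285407, -0.00232543, -0.00142502,  0.00029769,
       -0.00022715]), 'tau': array([ 1.33147099e-03, -6.13625693e+01, -2.58607203e+01,  6.93804352e-02,
        4.70162288e-02, -1.43290436e-06]), 'eef_pos': array([254.03339398, 570.81622834, 214.11739273]), 'tcp_rot': array([-3.14057537e+00, -1.00910881e-04,  2.72282219e+00]), 'ft_force': array([ 0.12730184, -0.22242675,  0.92160369]), 'moment': array([-0.05742964,  0.05328012, -0.00925269]), 'grip_force': 0.0, 'opening': 1.0052245127284816}
```

View pics/side0.png

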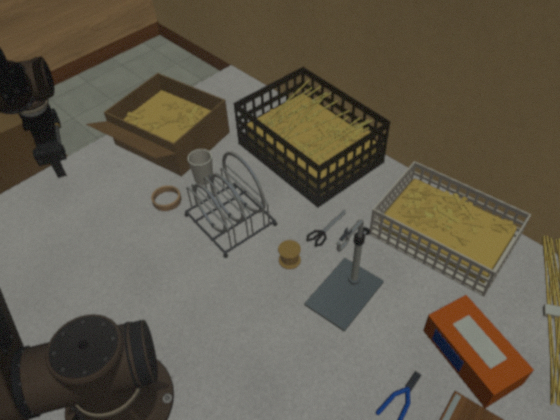

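View pics/top0.png

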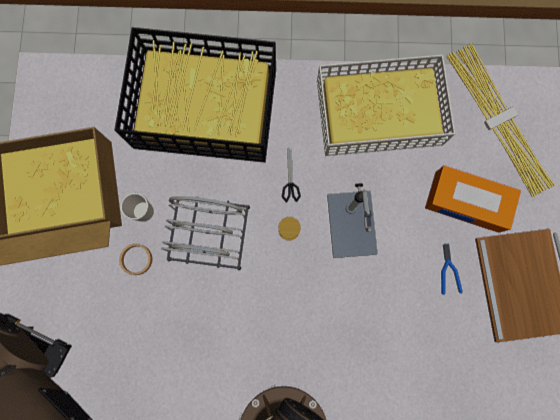

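The side view shows the rack near (230,205), with the largest hoop in the far slot (245,180). The stand is at (350,270). In the top view the rack is at (207,235), the large hoop is in the slot at (205,205), and the hook is at (367,210).

```bash
cat > h.py <<'E'
import numpy as np,cv2
from cell import env
def cal(n):
    c=env.get_calibration(n);return np.array(c["K"]),np.array(c["extrinsics"])
def proj(n,P):
    K,E=cal(n);P=np.atleast_2d(P).astype(float);q=P@E[:3,:3].T+E[:3,3];q=q*[1,-1,-1];q=q@K.T;return q[:,:2]/q[:,2:]
def back(n,px,z):
    K,E=cal(n);R,t=E[:3,:3],E[:3,3];d=np.linalg.solve(K,[px[0],px[1],1])*[1,-1,-1]
    o=-R.T@t;d=R.T@d;return o+d*(z-o[2])/d[2]
def crop(im,x,y,w,h,W=400,H=300):
    o=cv2.resize(im[y:y+h,x:x+w],(W,H),interpolation=cv2.INTER_CUBIC);return o
E
python3 - <<'E'
from h import *
s=cv2.imread("pics/side0.png");t=cv2.imread("pics/top0.png")
cv2.imwrite("pics/c1.png",np.vstack([np.hstack([crop(t,150,185,108,81+9,400,333)[:300],crop(t,310,175,100,75)]),np.hstack([crop(s,160,145,133,100),crop(s,310,215,80,60)])]))
cv2.imwrite("pics/c2.png",crop(t,150,180,112,84,800,600))
E
```

```text
(no output)
```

View pics/c1.png

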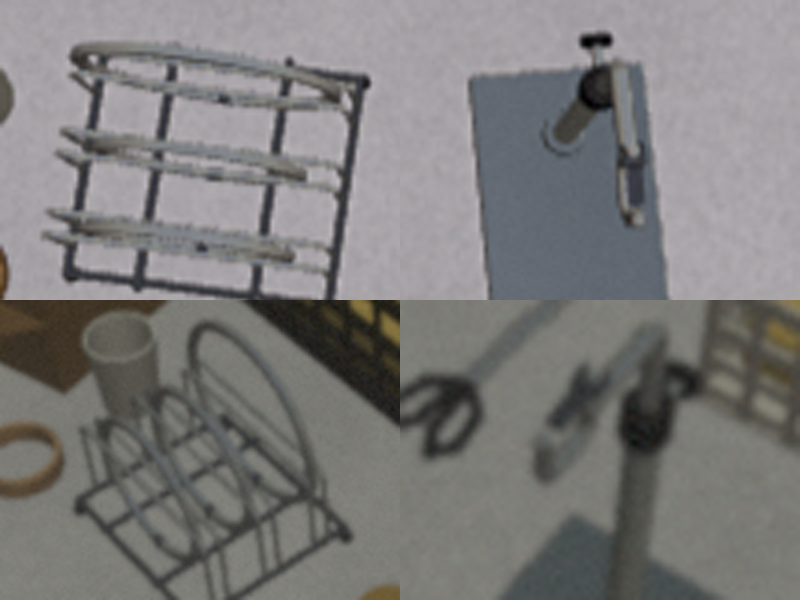

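```bash
cat > fit.py <<'E'
from h import *
from scipy.optimize import least_squares as ls
def T(p,P):
    c,s=np.cos(p[2]),np.sin(p[2]);P=np.atleast_2d(P).astype(float)
    return P@np.array([[c,-s,0],[s,c,0],[0,0,1]]).T+[p[0],p[1],0]
def res(prs):
    return np.concatenate([(proj(n,P)[0]-np.array(q)) for n,P,q in prs])
# rack own x ~ world x
rk=[("top",(-100,105,5),(168.9,259.3)),("top",(100,-105,5),(249.2,206.6)),("side",(-100,105,5),(186.7,214)),
    ("side",(100,-105,5),(275.7,224)),("side",(100,105,5),(236,183.3)),("side",(-100,-105,5),(226,253))]
if __name__=="__main__":
    print(back("top",(207,235),5),back("top",(352,225),12))
    f=lambda p:res([(n,T(p,P),q) for n,P,q in rk])
    r=ls(f,[*back("top",(207,235),5)[:2],0]);pr=r.x;print("rack",pr,r.fun.round(1))
    hk=lambda p:[("top",T(p,(p[3]+95,65,12)),(327.5,193.7)),("top",T(p,(p[3]+95,-65,12)),(370,191.2)),
      ("top",T(p,(p[3]-95,65,12)),(332,257)),("top",T(p,(p[3]-95,-65,12)),(377,255.5)),
      ("side",T(p,(p[3]+95,65,12)),(345,261)),("side",T(p,(p[3]+95,-65,12)),(383,283)),
      ("side",T(p,(p[3]-95,65,12)),(306,303)),("side",T(p,(p[3]-95,-65,12)),(345,327)),
      ("top",T(p,(-18.5,0,p[4]+33)),(367.8,229)),("side",T(p,(-18.5,0,p[4]+31)),(339.5,243)),
      ("top",T(p,(75,0,12)),(351,209))]
    b=back("top",(352,225),12)
    r=ls(lambda p:res(hk(p)),[b[0],b[1],0,20,250]);ps=r.x;print("stand",ps,r.fun.reshape(-1,2).round(1).tolist())
    np.save("p.npy",np.r_[pr,ps])
    S=dict(top0=(cv2.imread("pics/top0.png"),"top",(155,185,320,180)),side0=(cv2.imread("pics/side0.png"),"side",(180,145,305,212)))
    out=[]
    th=np.linspace(0,2*np.pi,100)
    for im,n,(x0,y0,x1,y1) in S.values():
        for (x,y,k) in((x0,y0,5),(x1,y1,5)):
            w,hh=(80,60) if False else (100,100 if False else 75)
            w,hh=(110,82) if x==x0 else (90,67)
            c=crop(im,x,y,w,hh);sc=400/w
            def dl(P,col,cl=False):
                q=((proj(n,P)-[x,y]+.5)*sc).round().astype(int);cv2.polylines(c,[q],cl,col,1,cv2.LINE_AA)
            if x==x0:
                dl(T(pr,[(-100,-105,5),(100,-105,5),(100,105,5),(-100,105,5)]),(0,255,0),True)
                for sx,R,z in((60,100,120),(0,80,97),(-60,80,97)):
                    dl(T(pr,np.c_[0*th+sx,R*np.cos(th),z+R*np.sin(th)]),(0,0,255))
            else:
                X,h=ps[3],ps[4]
                dl(T(ps,[(X-95,-65,12),(X+95,-65,12),(X+95,65,12),(X-95,65,12)]),(0,255,0),True)
                a=np.linspace(np.pi,2*np.pi,20)
                dl(T(ps,np.r_[[(-18.5,0,h+33)],np.c_[18.5*np.cos(a),0*a,h+14+18.5*np.sin(a)],[(18.5,0,h+40)],[(18.5,0,h+18)],[(75,0,h+18)],[(75,0,12)]]),(0,0,255))
            out.append(c)
    cv2.imwrite("pics/ov.png",np.vstack([np.hstack(out[:2]),np.hstack(out[2:])]))
E
python3 fit.py
```

```text
[539.94441559 235.86323484   5.        ] [ 579.03890988 -186.90679124   12.        ]
rack [ 5.51714490e+02  2.31919287e+02 -1.19295353e-01] [-2.   0.5  0.2 -3.8 -2.5  0.3  2.9 -1.4  2.   0.7 -2.9  4.2]
stand [ 5.53488606e+02 -1.90345548e+02  8.98960160e-02  2.99865778e+01
  2.40591784e+02] [[0.1, -0.5], [1.3, -0.8], [0.8, 0.5], [0.4, -1.0], [-0.1, -3.7], [1.3, -1.8], [-2.9, 0.1], [-1.4, 3.7], [1.3, -0.5], [-1.1, 0.3], [-0.1, -0.6]]
```

View pics/ov.png

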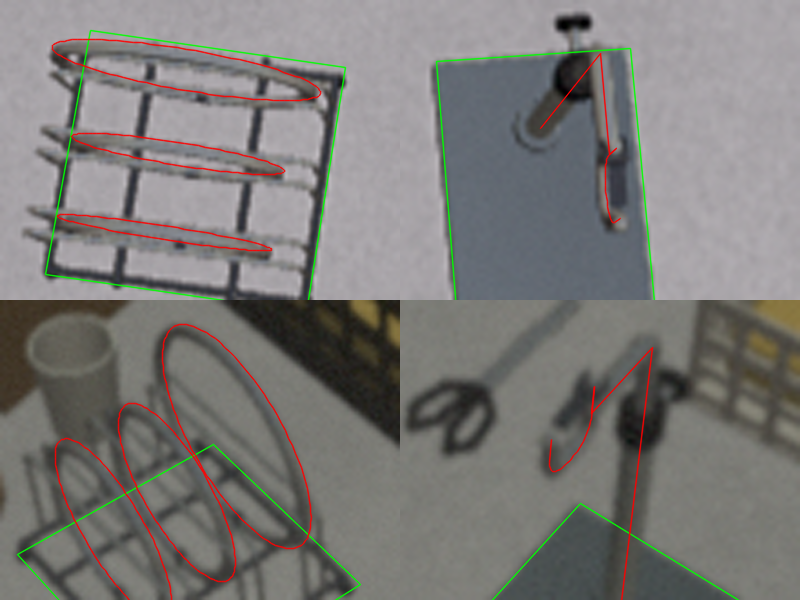

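The overlay fits to within about 2 px. The hoop projects roughly 2 px left of the real one in the top view, and the hook fits well. I'll make the first move (rise and start the turn) and refine the measurement after it.

>>> {"method": "step_arm", "body": {
  "plan": [
    [[0,0,-40,7,1],[-30,-10,-80,14,1],[-70,-30,-100,21,1],[-110,-45,-100,28,1],[-145,-60,-100,35,1],[-145,-60,-100,42,1],[-145,-60,-100,49,1],[-145,-60,-100,56,1]]
  ]
}}

```text
t: 0.77
eef_pos: [363.1, 456.2, 314.5]
tcp_rot: [-3.141, 0.0, 1.737]
ft_force: [-0.2, 0.4, 1.0]
opening: 1.001
grip_force: 0.0
```

```bash
cat > ref.py <<'E'
from fit import *
D={}
for n in("top","side"):
    g=cv2.cvtColor(cv2.imread(f"pics/{n}0.png"),cv2.COLOR_BGR2GRAY)
    g=cv2.resize(g,None,fx=4,fy=4,interpolation=cv2.INTER_CUBIC);e=cv2.Canny(cv2.GaussianBlur(g,(0,0),2.5),12,30)
    D[n]=cv2.distanceTransform(255-e,cv2.DIST_L2,5)/4
def dist(n,P):
    q=((proj(n,P)+.5)*4-.5).astype(np.float32).reshape(-1,1,2);return cv2.remap(D[n],q,None,cv2.INTER_LINEAR).ravel()
if __name__=="__main__":
    p0=np.load("p.npy");th=np.linspace(0.15,np.pi-.15,60)
    def ring(p,z,R,views):
        o=[]
        for n in views:
            for r in(R,R-10):
                c,s=r*np.cos(th),z+r*np.sin(th)
                k=s>z+(0.25*R)
                a=dist(n,T(p,np.c_[0*c+4,c,s][k]));b=dist(n,T(p,np.c_[0*c-4,c,s][k]))
                o+=[np.minimum(np.minimum(a,b),3)]
        return np.concatenate(o)
    from scipy.optimize import minimize
    for sx,R,z in((60,100,120),(0,80,97),(-60,80,97)):
        c0=T(p0[:3],(sx,0,0))[0]
        for v in(("top","side"),("side",),("top",)):
            best=min((minimize(lambda q:(ring([q[0],q[1],q[2]/300],z,R,v)**2).mean(),[c0[0]+a,c0[1]+b,p0[2]*300],method="Nelder-Mead") for a in(-6,0,6) for b in(-8,0,8)),key=lambda r:r.fun)
            print(sx,v,best.x[:2].round(1),(best.x[2]/300).round(3),best.fun.round(3))
E
python3 ref.py
```

```text
Traceback (most recent call last):
  File "ref.py", line 24, in <module>
    best=min((minimize(lambda q:(ring([q[0],q[1],q[2]/300],z,R,v)**2).mean(),[c0[0]+a,c0[1]+b,p0[2]*300],method="Nelder-Mead") for a in(-6,0,6) for b in(-8,0,8)),key=lambda r:r.fun)
  File "ref.py", line 24, in <genexpr>
    best=min((minimize(lambda q:(ring([q[0],q[1],q[2]/300],z,R,v)**2).mean(),[c0[0]+a,c0[1]+b,p0[2]*300],method="Nelder-Mead") for a in(-6,0,6) for b in(-8,0,8)),key=lambda r:r.fun)
              ~~~~~~~~^^^^^^^^^^^^^^^^^^^^^^^^^^^^^^^^^^^^^^^^^^^^^^^^^^^^^^^^^^^^^^^^^^^^^^^^^^^^^^^^^^^^^^^^^^^^^^^^^^^^^^^^
  File "ref.py", line 24, in <lambda>
    best=min((minimize(lambda q:(ring([q[0],q[1],q[2]/300],z,R,v)**2).mean(),[c0[0]+a,c0[1]+b,p0[2]*300],method="Nelder-Mead") for a in(-6,0,6) for b in(-8,0,8)),key=lambda r:r.fun)
                                 ~~~~^^^^^^^^^^^^^^^^^^^^^^^^^^^^
  File "ref.py", line 17, in ring
    a=dist(n,T(p,np.c_[0*c+4,c,s][k]));b=dist(n,T(p,np.c_[0*c-4,c,s][k]))
                                         ~~~~^^^^^^^^^^^^^^^^^^^^^^^^^^^^
  File "ref.py", line 8, in dist
    q=((proj(n,P)+.5)*4-.5).astype(np.float32).reshape(-1,1,2);return cv2.remap(D[n],q,None,cv2.INTER_LINEAR).ravel()
        ~~~~^^^^^
  File "h.py", line 6, in proj
    K,E=cal(n);P=np.atleast_2d(P).astype(float);q=P@E[:3,:3].T+E[:3,3];q=q*[1,-1,-1];q=q@K.T;return q[:,:2]/q[:,2:]
        ~~~^^^
  File "h.py", line 4, in cal
    c=env.get_calibration(n);return np.array(c["K"]),np.array(c["extrinsics"])
ValueError: time passes only in moves, steps and waits
```

```bash
sed -i 's/^def cal/import functools\n@functools.cache\ndef cal/' h.py; python3 ref.py
```

```text
60 ('top', 'side') [602.4 226.8] -0.119 0.153
60 ('side',) [601.8 226.2] -0.111 0.172
60 ('top',) [607.9 216.5] -0.126 0.073
0 ('top', 'side') [536.8 219.4] -0.167 0.198
0 ('side',) [574.8 234.9] -0.125 0.249
0 ('top',) [543.7 249.4] -0.12 0.104
-60 ('top', 'side') [459.8 241.8] -0.106 0.249
-60 ('side',) [460.1 247. ] -0.169 0.25
-60 ('top',) [452.4 238.4] -0.103 0.062
```

```bash
python3 - <<'E'
from fit import *
p=np.load("p.npy");ps=p[3:];ph=[602.4,226.8,-.119];th=np.linspace(0,2*np.pi,60);out=[]
X,h=ps[3],ps[4];a=np.linspace(np.pi,2*np.pi,9)
J=np.r_[[(-18.5,0,h+33)],np.c_[18.5*np.cos(a),0*a,h+14+18.5*np.sin(a)],[(18.5,0,h+40)],np.c_[np.linspace(18.5,75,6),np.zeros(6),np.full(6,h+18)],[(75,0,12)]]
for n,r in(("top",((158,188,96,72),(340,182,48,36))),("side",((200,145,88,66),(325,218,56,42)))):
    im=cv2.imread(f"pics/{n}0.png")
    for i,(x,y,w,hh) in enumerate(r):
        c=crop(im,x,y,w,hh)
        def d(P,col):
            for u in((proj(n,P)-[x,y]+.5)*400/w).round().astype(int):cv2.circle(c,tuple(map(int,u)),1,col,-1)
        if i==0:
            for s,col in((4,(0,0,255)),(-4,(0,255,0))):d(T(ph,np.c_[0*th+s,100*np.cos(th),120+100*np.sin(th)]),col)
        else:d(T(ps,J),(0,0,255))
        out.append(c)
cv2.imwrite("pics/ov2.png",np.vstack([np.hstack(out[:2]),np.hstack(out[2:])]))
E
```

```text
(no output)
```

View pics/ov2.png

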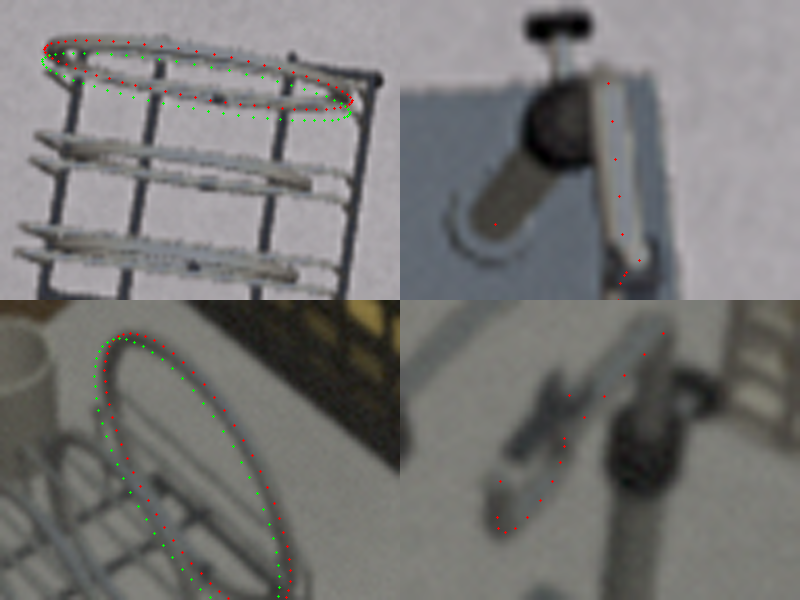

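The refined hoop centre is about (606, 226), yaw −0.12. The hook is at about (553, −190), yaw 0.09. Moving above the grasp point, 28 mm to the −y side of the rim top.

>>> {"method": "step_arm", "body": {
  "plan": [
    [[-35,23,0,3,1],[-70,46,0,6,1],[-105,69,0,9,1],[-140,92,0,12,1],[-175,115,0,16.3,1],[-210,138,0,16.3,1],[-240,158,0,16.3,1],[-265,174,0,16.3,1]]
  ]
}}

```text
t: 1.43
eef_pos: [581.2, 224.1, 314.2]
tcp_rot: [-3.141, 0.0, 1.46]
ft_force: [0.2, 0.8, 0.7]
opening: 1.0
grip_force: 0.0
```

>>> {"method": "step_arm", "body": {
  "plan": [
    [[-12,12,0,0,1],[-23,24,10,0,1],[-23,24,45,0,1],[-23,24,75,0,1],[-23,24,100,0,1],[-23,24,115,0,1],[-23,24,121,0,1],[-23,24,121,0,1]]
  ]
}}

```text
t: 2.1
eef_pos: [600.0, 201.5, 192.0]
tcp_rot: [-3.139, 0.001, 1.462]
ft_force: [0.2, 1.0, 0.4]
opening: 0.999
grip_force: 0.0
```

```bash
python3 - <<'E'
from h import *
a,b=env.read_camera("top"),env.read_camera("side")
cv2.imwrite("pics/top1.png",a);cv2.imwrite("pics/side1.png",b)
cv2.imwrite("pics/g1.png",np.hstack([crop(a,150,165,100,150,400,600),crop(b,190,100,100,150,400,600)]))
print(env.state()["eef_pos"],env.state()["tcp_rot"])
E
```

```text
[601.04116518 201.51054439 194.31439542] [ 3.14081245e+00 -3.99993156e-04  1.46152172e+00]
```

View pics/g1.png

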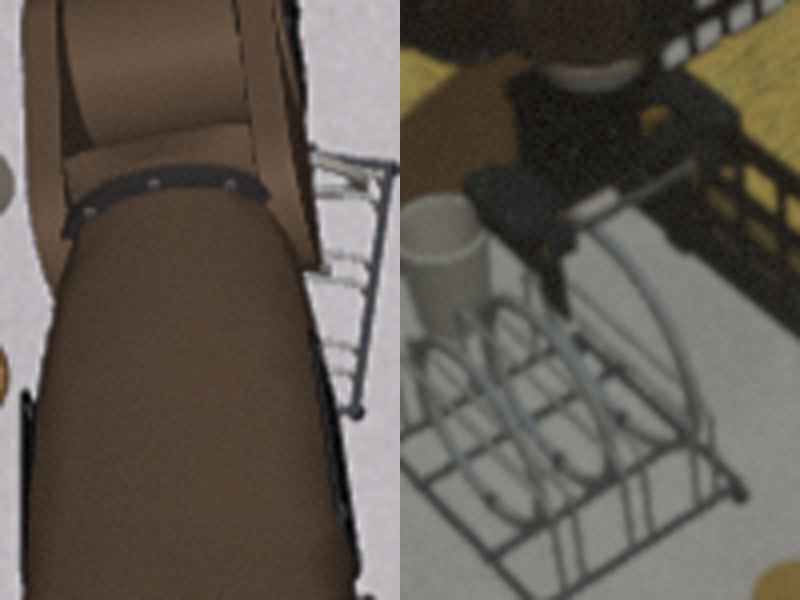

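The side view shows the rim between the open fingers, which sit clear above the neighbouring hoop. Closing.

>>> {"method": "step_arm", "body": {
  "plan": [
    [[-3,2,0,0,0.3],[-3,2,0,0,-0.2],[-3,2,0,0,-0.6],[-3,2,0,0,-0.7],[-3,2,0,0,-0.75],[-3,2,0,0,-0.8],[-3,2,0,0,-1],[-3,2,0,0,-1]]
  ]
}}

```text
t: 2.87
eef_pos: [602.6, 197.8, 193.7]
tcp_rot: [3.142, -0.0, 1.461]
ft_force: [0.2, -0.5, -0.3]
opening: 0.496
grip_force: 0.0
```

>>> {"method": "step_arm", "body": {
  "plan": [
    [[0,0,0,0,-1],[0,0,0,0,-1],[0,0,0,0,-1]]
  ]
}}

```text
t: 3.12
eef_pos: [602.6, 197.8, 193.6]
tcp_rot: [3.142, -0.0, 1.461]
ft_force: [0.2, 0.5, -0.4]
opening: 0.286
grip_force: 0.0
```

>>> {"method": "step_arm", "body": {
  "plan": [
    [[0,0,0,0,-1],[0,0,0,0,-1],[0,0,0,0,-1],[0,0,0,0,-1],[0,0,0,0,-1]]
  ]
}}

```text
t: 3.53
eef_pos: [602.6, 197.8, 193.7]
tcp_rot: [3.142, -0.0, 1.461]
ft_force: [-0.4, 0.2, -0.4]
opening: 0.083
grip_force: 30.0
```

>>> {"method": "step_arm", "body": {
  "plan": [
    [[0,0,-8,0,-1],[0,0,-25,0,-1],[0,0,-45,0,-1],[0,0,-65,0,-1],[0,0,-85,0,-1],[0,0,-105,0,-1],[0,0,-120,0,-1],[0,0,-130,0,-1]]
  ]
}}

```text
t: 4.2
eef_pos: [602.7, 197.8, 325.9]
tcp_rot: [3.14, -0.001, 1.461]
ft_force: [-0.2, -0.4, -0.7]
opening: 0.081
grip_force: 30.0
```

>>> {"method": "step_arm", "body": {
  "plan": [
    [[0,0,-8,0,-1],[0,0,-20,0,-1],[0,0,-35,0,-1],[0,0,-45,0,-1],[0,0,-45,0,-1],[0,0,-45,0,-1]]
  ]
}}

```text
t: 4.7
eef_pos: [602.6, 197.8, 368.4]
tcp_rot: [3.142, -0.0, 1.461]
ft_force: [-0.0, -0.1, -2.2]
opening: 0.081
grip_force: 30.0
```

```bash
python3 - <<'E'
from h import *
a,b=env.read_camera("top"),env.read_camera("side")
cv2.imwrite("pics/top2.png",a);cv2.imwrite("pics/side2.png",b)
cv2.imwrite("pics/g2.png",np.hstack([crop(a,130,150,120,180,400,600),crop(b,180,60,120,180,400,600)]))
print(env.state()["ft_force"],env.state()["moment"])
E
```

```text
[ 0.47944958 -0.54174816 -1.60430189] [-0.18671305  0.09362353 -0.03013227]
```

View pics/g2.png

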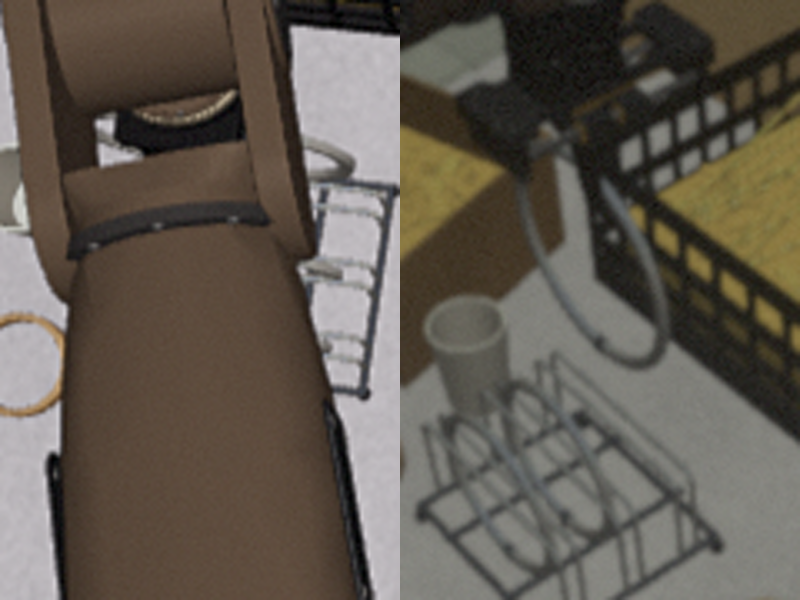

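The side view shows the hoop lifted clear and the other two still in the rack. Its lowest point is near crop (640,367). I'll fit its pose in the grip.

```bash
cat > hand.py <<'E'
import sys
from fit import *
from scipy.optimize import minimize
# fit in-plane hoop centre offset (y,z from TCP) in the side image: file, tcp x y z, hoop yaw
def run(f,tcp,yaw,n="side",g=(28,-73.5)):
    im=cv2.cvtColor(cv2.imread(f),cv2.COLOR_BGR2GRAY)
    im=cv2.resize(im,None,fx=4,fy=4,interpolation=cv2.INTER_CUBIC);e=cv2.Canny(cv2.GaussianBlur(im,(0,0),2.5),12,30)
    D=cv2.distanceTransform(255-e,cv2.DIST_L2,5)/4
    th=np.linspace(np.pi,2*np.pi,80)+0.0
    def P(q,R,s):
        c=R*np.cos(th)+q[0];z=R*np.sin(th)+q[1];return T([tcp[0],tcp[1],yaw],np.c_[0*c+s,c,z])+[0,0,tcp[2]]
    def cost(q):
        o=[]
        for R in(100,90):
            a=[cv2.remap(D,((proj(n,P(q,R,s))+.5)*4-.5).astype(np.float32).reshape(-1,1,2),None,1).ravel() for s in(-4,4)]
            o.append(np.minimum(np.minimum(*a),3))
        return (np.concatenate(o)**2).mean()
    best=sorted((minimize(cost,[g[0]+a,g[1]+b],method="Nelder-Mead") for a in(-12,-4,4,12) for b in(-8,0,8)),key=lambda r:r.fun)[:4]
    for b in best:print(b.x.round(1),b.fun.round(3),"r to grasp",np.hypot(b.x[0],b.x[1]-19).round(1))
if __name__=="__main__":
    run("pics/side2.png",(602.6,197.8,368.4),-.11)
E
python3 hand.py
```

```text
[ 30.2 -74.7] 0.243 r to grasp 98.4
[ 30.2 -74.7] 0.243 r to grasp 98.4
[ 30.2 -74.7] 0.243 r to grasp 98.4
[ 30.3 -74.7] 0.243 r to grasp 98.5
```

The grip fit is consistent: centre offset about 29 mm, no tilt. Carrying it to the tip side of the hook, high above everything.

>>> {"method": "step_arm", "body": {
  "plan": [
    [[-8,-10,0,0,-1],[-25,-30,0,-2,-1],[-50,-50,0,-4,-1],[-80,-70,0,-6,-1],[-115,-84,0,-8,-1],[-145,-84,0,-10,-1],[-180,-84,0,-11.5,-1],[-215,-84,0,-11.5,-1]]
  ]
}}

```text
t: 5.47
eef_pos: [494.6, -7.9, 368.1]
tcp_rot: [-3.141, -0.0, 1.664]
ft_force: [1.0, -0.5, -1.1]
opening: 0.081
grip_force: 30.0
```

>>> {"method": "step_arm", "body": {
  "plan": [
    [[-30,-10,0,0,-1],[-65,-25,0,0,-1],[-100,-44,0,0,-1],[-135,-44,8,0,-1],[-170,-44,20,0,-1],[-198,-44,35,0,-1],[-212,-44,43,0,-1],[-217,-44,43,0,-1]]
  ]
}}

```text
t: 6.13
eef_pos: [470.7, -228.2, 323.1]
tcp_rot: [-3.138, -0.003, 1.659]
ft_force: [-0.3, 1.5, -1.3]
opening: 0.08
grip_force: 30.0
```

>>> {"method": "step_arm", "body": {
  "plan": [
    [[0,0,0,0,-1],[0,0,0,0,-1],[0,0,0,0,-1],[0,0,0,0,-1]]
  ]
}}

```text
t: 6.47
eef_pos: [471.6, -225.6, 326.4]
tcp_rot: [3.141, 0.001, 1.663]
ft_force: [0.3, -0.4, -1.9]
opening: 0.083
grip_force: 30.0
```

```bash
python3 - <<'E'
from h import *
a,b=env.read_camera("top"),env.read_camera("side")
cv2.imwrite("pics/top3.png",a);cv2.imwrite("pics/side3.png",b)
cv2.imwrite("pics/g3.png",np.hstack([crop(a,310,160,100,150,400,600),crop(b,290,160,100,150,400,600)]))
s=env.state();print(s["eef_pos"],s["tcp_rot"],s["ft_force"])
import hand
hand.run("pics/side3.png",s["eef_pos"],s["tcp_rot"][2]-np.pi/2)
E
```

```text
[ 471.5664003  -225.95563457  326.21398461] [3.14073922e+00 4.82170395e-04 1.66285680e+00] [ 0.05801701 -0.06321205 -2.18995107]
[ 37.7 -70.6] 1.391 r to grasp 97.2
[ 37.7 -70.6] 1.391 r to grasp 97.2
[ 37.7 -70.5] 1.392 r to grasp 97.1
[ 37.6 -70.6] 1.392 r to grasp 97.2
```

View pics/g3.png

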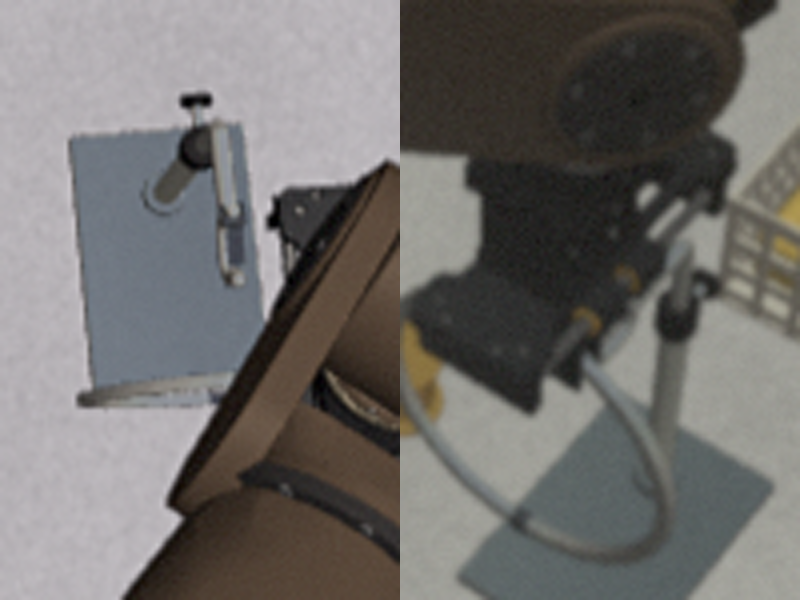

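```bash
python3 - <<'E'
from fit import *
th=np.linspace(0,2*np.pi,400)
for d,z in((29,-74),(33,-72),(37,-70.6)):
    P=T([471.6,-226,1.663-np.pi/2],np.r_[np.c_[0*th+4,d+100*np.cos(th),z+100*np.sin(th)],np.c_[0*th-4,d+100*np.cos(th),z+100*np.sin(th)]])+[0,0,326.2]
    t=(proj("top",P)-[310,160]+.5)*4;s=(proj("side",P)-[290,160]+.5)*4+[400,0]
    print(d,"top left",t[t[:,0].argmin()].round(),"side bottom",s[s[:,1].argmax()].round(),"side right",s[s[:,0].argmax()].round())
E
```

```text
29 top left [ 75. 395.] side bottom [617. 571.] side right [677. 511.]
33 top left [ 68. 395.] side bottom [609. 566.] side right [672. 505.]
37 top left [ 62. 395.] side bottom [604. 560.] side right [665. 499.]
```

Both extremes agree with d≈29. Advancing over the hook.

>>> {"method": "step_arm", "body": {
  "plan": [
    [[0,8,0,0,-1],[0,22,0,0,-1],[0,38,0,0,-1],[0,54,0,0,-1],[-1,68,0,0,-1],[-1,76,0,0,-1],[-1,79,0,0,-1],[-1,79,0,0,-1]]
  ]
}}

```text
t: 7.23
eef_pos: [550.6, -220.3, 325.3]
tcp_rot: [-3.141, -0.0, 1.662]
ft_force: [-0.8, -0.0, -1.9]
opening: 0.08
grip_force: 30.0
```

>>> {"method": "step_arm", "body": {
  "plan": [
    [[0,0,5,0,-1],[0,0,12,0,-1],[0,0,19,0,-1],[0,0,23,0,-1],[0,0,25,0,-1],[0,0,25,0,-1],[0,0,25,0,-1],[0,0,25,0,-1]]
  ]
}}

```text
t: 7.9
eef_pos: [550.3, -220.7, 300.9]
tcp_rot: [3.141, 0.0, 1.662]
ft_force: [-0.0, 0.2, -1.7]
opening: 0.08
grip_force: 30.0
```

```bash
python3 - <<'E'
from h import *
a,b=env.read_camera("top"),env.read_camera("side")
cv2.imwrite("pics/top4.png",a);cv2.imwrite("pics/side4.png",b)
cv2.imwrite("pics/g4.png",np.hstack([crop(a,320,170,60,90,400,600),crop(b,310,190,70,105,400,600)]))
s=env.state();print(s["eef_pos"],s["tcp_rot"],s["ft_force"])
E
```

```text
[ 550.22650395 -220.6873179   300.9022272 ] [3.14111392e+00 2.11290119e-04 1.66160359e+00] [ 0.07920402  1.28542483 -1.76440251]
```

View pics/g4.png

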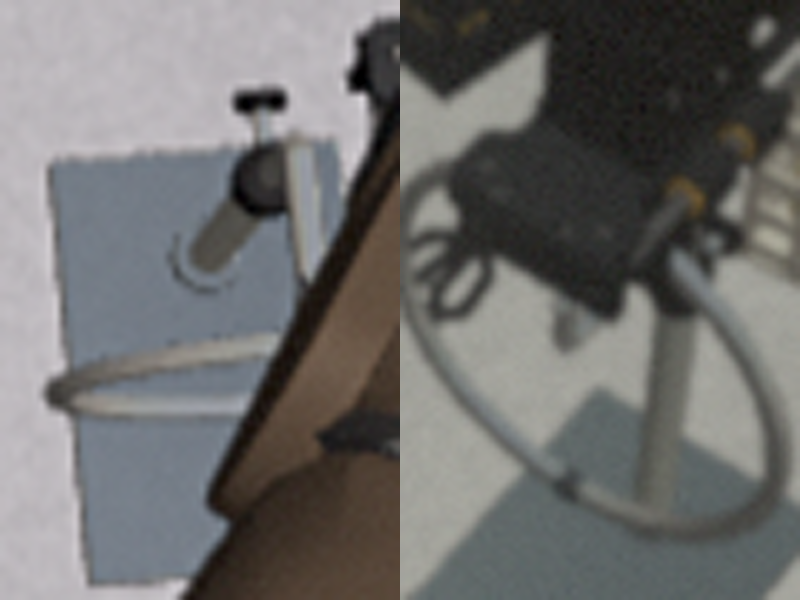

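Through the ring, the side view shows the hook tip at (570,330) with nothing touching. Descending carefully while watching the force.

>>> {"method": "step_arm", "body": {
  "plan": [
    [[0,0,2,0,-1],[0,0,4,0,-1],[0,0,6,0,-1],[0,0,8,0,-1],[0,0,10,0,-1],[0,0,10,0,-1]]
  ]
}}

```text
t: 8.5
eef_pos: [550.1, -220.6, 290.1]
tcp_rot: [-3.141, -0.001, 1.662]
ft_force: [0.2, 0.7, -2.8]
opening: 0.079
grip_force: 30.0
```

>>> {"method": "step_arm", "body": {
  "plan": [
    [[0,0,2,0,-1],[0,0,4,0,-1],[0,0,6,0,-1],[0,0,8,0,-1],[0,0,10,0,-1],[0,0,10,0,-1]]
  ]
}}

```text
t: 9.0
eef_pos: [550.0, -220.6, 280.1]
tcp_rot: [-3.141, -0.0, 1.662]
ft_force: [0.1, -0.4, -1.5]
opening: 0.082
grip_force: 30.0
```

>>> {"method": "step_arm", "body": {
  "plan": [
    [[0,0,1.5,0,-1],[0,0,3,0,-1],[0,0,4.5,0,-1],[0,0,6,0,-1],[0,0,6,0,-1]]
  ]
}}

```text
t: 9.42
eef_pos: [550.1, -220.6, 274.3]
tcp_rot: [-3.141, -0.0, 1.662]
ft_force: [0.2, -0.0, -2.5]
opening: 0.083
grip_force: 30.0
```

>>> {"method": "step_arm", "body": {
  "plan": [
    [[0,0,1.5,0,-1],[0,0,3,0,-1],[0,0,4.5,0,-1],[0,0,4.5,0,-1]]
  ]
}}

```text
t: 9.75
eef_pos: [550.1, -220.6, 269.8]
tcp_rot: [-3.141, -0.0, 1.662]
ft_force: [0.1, -0.8, -2.6]
opening: 0.082
grip_force: 30.0
```

>>> {"method": "step_arm", "body": {
  "plan": [
    [[0,0,1,0,-1],[0,0,2,0,-1],[0,0,3,0,-1],[0,0,3,0,-1]]
  ]
}}

```text
t: 10.08
eef_pos: [550.1, -220.6, 266.9]
tcp_rot: [-3.141, -0.0, 1.662]
ft_force: [-0.4, 0.1, -1.3]
opening: 0.083
grip_force: 30.0
```

>>> {"method": "step_arm", "body": {
  "plan": [
    [[0,0,1,0,-1],[0,0,2,0,-1],[0,0,3,0,-1],[0,0,3,0,-1]]
  ]
}}

```text
t: 10.42
eef_pos: [550.1, -220.6, 263.9]
tcp_rot: [-3.141, -0.0, 1.662]
ft_force: [0.3, 0.0, -1.1]
opening: 0.082
grip_force: 30.0
```

>>> {"method": "step_arm", "body": {
  "plan": [
    [[0,0,1,0,-1],[0,0,2,0,-1],[0,0,2,0,-1]]
  ]
}}

```text
t: 10.67
eef_pos: [550.1, -220.6, 261.9]
tcp_rot: [-3.141, -0.0, 1.662]
ft_force: [0.2, 0.6, -2.8]
opening: 0.084
grip_force: 30.0
```

>>> {"method": "step_arm", "body": {
  "plan": [
    [[0,0,1,0,-1],[0,0,2,0,-1],[0,0,2,0,-1]]
  ]
}}

```text
t: 10.92
eef_pos: [550.2, -220.6, 260.0]
tcp_rot: [3.142, -0.0, 1.662]
ft_force: [1.2, 0.2, -0.1]
opening: 0.084
grip_force: 30.0
```

>>> {"method": "step_arm", "body": {
  "plan": [
    [[0,0,1,0,-1],[0,0,2,0,-1],[0,0,2,0,-1]]
  ]
}}

```text
t: 11.17
eef_pos: [550.2, -220.6, 258.0]
tcp_rot: [3.141, -0.0, 1.662]
ft_force: [-0.1, -0.6, -0.5]
opening: 0.083
grip_force: 30.0
```

>>> {"method": "step_arm", "body": {
  "plan": [
    [[0,0,1,0,-1],[0,0,2,0,-1],[0,0,2,0,-1]]
  ]
}}

```text
t: 11.42
eef_pos: [550.1, -220.6, 256.0]
tcp_rot: [-3.142, -0.0, 1.662]
ft_force: [0.1, -0.1, 0.2]
opening: 0.08
grip_force: 30.0
```

>>> {"method": "step_arm", "body": {
  "plan": [
    [[0,0,1,0,-1],[0,0,2,0,-1],[0,0,2,0,-1]]
  ]
}}

```text
t: 11.67
eef_pos: [550.1, -220.6, 254.0]
tcp_rot: [-3.141, -0.0, 1.662]
ft_force: [0.1, 0.3, -0.4]
opening: 0.081
grip_force: 30.0
```

>>> {"method": "step_arm", "body": {
  "plan": [
    [[0,0,1,0,-1],[0,0,2,0,-1],[0,0,2,0,-1]]
  ]
}}

```text
t: 11.92
eef_pos: [550.1, -220.6, 251.9]
tcp_rot: [-3.141, -0.0, 1.662]
ft_force: [-0.4, 0.3, 0.6]
opening: 0.086
grip_force: 30.0
```

The force rises softly, so this is the keeper and not the rigid tip. Continuing.

>>> {"method": "step_arm", "body": {
  "plan": [
    [[0,0,1,0,-1],[0,0,2,0,-1],[0,0,2,0,-1]]
  ]
}}

```text
t: 12.17
eef_pos: [550.1, -220.6, 249.9]
tcp_rot: [-3.141, -0.0, 1.662]
ft_force: [-0.4, -0.3, 1.6]
opening: 0.081
grip_force: 30.0
```

>>> {"method": "step_arm", "body": {
  "plan": [
    [[0,0,1,0,-1],[0,0,2,0,-1],[0,0,2,0,-1]]
  ]
}}

```text
t: 12.42
eef_pos: [550.0, -220.6, 247.9]
tcp_rot: [-3.141, -0.0, 1.662]
ft_force: [-0.1, -0.7, 0.9]
opening: 0.081
grip_force: 30.0
```

>>> {"method": "step_arm", "body": {
  "plan": [
    [[0,0,1,0,-1],[0,0,2,0,-1],[0,0,2,0,-1]]
  ]
}}

```text
t: 12.67
eef_pos: [550.1, -220.6, 245.9]
tcp_rot: [-3.141, -0.0, 1.662]
ft_force: [-0.3, -1.6, 0.3]
opening: 0.083
grip_force: 30.0
```

>>> {"method": "step_arm", "body": {
  "plan": [
    [[0,0,1,0,-1],[0,0,2,0,-1],[0,0,2,0,-1]]
  ]
}}

```text
t: 12.92
eef_pos: [550.4, -220.7, 244.2]
tcp_rot: [3.141, 0.0, 1.661]
ft_force: [0.1, 0.3, 2.9]
opening: 0.084
grip_force: 30.0
```

>>> {"method": "step_arm", "body": {
  "plan": [
    [[0,0,1,0,-1],[0,0,2,0,-1],[0,0,2,0,-1]]
  ]
}}

```text
t: 13.17
eef_pos: [549.6, -220.5, 241.5]
tcp_rot: [-3.14, -0.001, 1.662]
ft_force: [-3.3, -1.0, -0.4]
opening: 0.083
grip_force: 30.0
```

```bash
python3 - <<'E'
from h import *
a,b=env.read_camera("top"),env.read_camera("side")
cv2.imwrite("pics/top5.png",a);cv2.imwrite("pics/side5.png",b)
cv2.imwrite("pics/g5.png",np.hstack([crop(a,320,170,60,90,400,600),crop(b,310,190,70,105,400,600)]))
s=env.state();print(s["eef_pos"],s["ft_force"],s["moment"])
from fit import *
th=np.linspace(0,2*np.pi,400);e=s["eef_pos"];y=s["tcp_rot"][2]-np.pi/2
for d,z in((25,-75),(29,-74),(33,-72)):
    P=T([e[0],e[1],y],np.r_[np.c_[0*th+4,d+100*np.cos(th),z+100*np.sin(th)],np.c_[0*th-4,d+100*np.cos(th),z+100*np.sin(th)]])+[0,0,e[2]]
    t=(proj("top",P)-[320,170]+.5)*6.667;q=(proj("side",P)-[310,190]+.5)*5.714+[400,0]
    print(d,"top left",t[t[:,0].argmin()].round(),"side bottom",q[q[:,1].argmax()].round(),"side right",q[q[:,0].argmax()].round())
E
```

```text
[ 549.58060251 -220.55391463  241.5279836 ] [-3.20768021  0.25904013 -1.06982966] [-0.13471047  0.60366707  0.13365369]
25 top left [ 37. 407.] side bottom [698. 635.] side right [786. 550.]
29 top left [ 27. 407.] side bottom [690. 628.] side right [778. 544.]
33 top left [ 17. 407.] side bottom [683. 621.] side right [770. 536.]
```

View pics/g5.png

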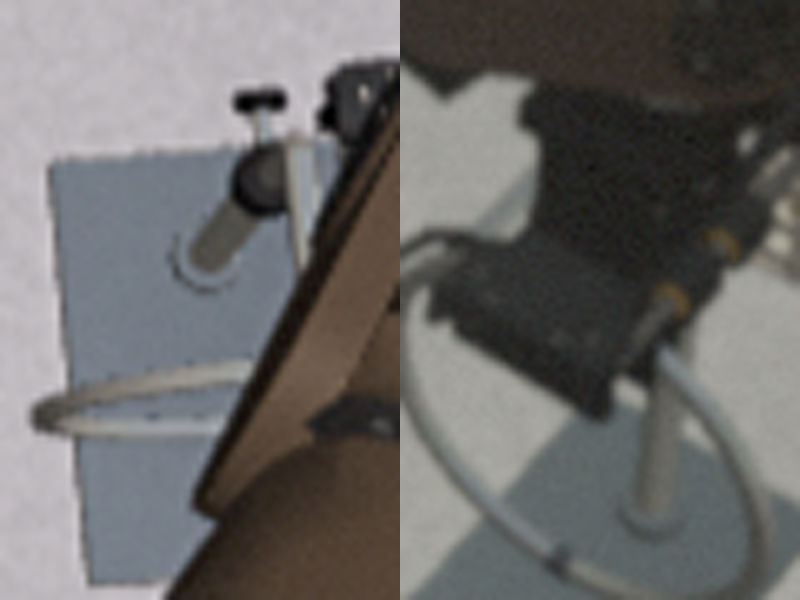

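The rim is now past mid-mouth. The keeper pushes it sideways toward the tip (Fx −3), the hoop is still level, and its left end at (30,410) matches the prediction. Continuing down.

>>> {"method": "step_arm", "body": {
  "plan": [
    [[0,0,1,0,-1],[0,0,2,0,-1],[0,0,2,0,-1]]
  ]
}}

```text
t: 13.52
eef_pos: [549.9, -220.6, 239.7]
tcp_rot: [-3.141, -0.0, 1.662]
ft_force: [-3.4, -1.0, -0.6]
opening: 0.078
grip_force: 30.0
```

>>> {"method": "step_arm", "body": {
  "plan": [
    [[0,0,1,0,-1],[0,0,2,0,-1],[0,0,2,0,-1]]
  ]
}}

```text
t: 13.77
eef_pos: [550.1, -220.6, 237.9]
tcp_rot: [-3.141, -0.0, 1.662]
ft_force: [-3.3, -0.8, -1.0]
opening: 0.079
grip_force: 30.0
```

>>> {"method": "step_arm", "body": {
  "plan": [
    [[0,0,1,0,-1],[0,0,2,0,-1],[0,0,2,0,-1]]
  ]
}}

```text
t: 14.02
eef_pos: [550.1, -220.6, 235.9]
tcp_rot: [-3.141, -0.0, 1.662]
ft_force: [-2.8, -0.4, -1.3]
opening: 0.077
grip_force: 30.0
```

>>> {"method": "step_arm", "body": {
  "plan": [
    [[0,0,1,0,-1],[0,0,2,0,-1],[0,0,2,0,-1]]
  ]
}}

```text
t: 14.27
eef_pos: [550.1, -220.6, 233.9]
tcp_rot: [-3.141, -0.0, 1.662]
ft_force: [-2.8, -1.6, -1.0]
opening: 0.083
grip_force: 30.0
```

>>> {"method": "step_arm", "body": {
  "plan": [
    [[0,0,1,0,-1],[0,0,2,0,-1],[0,0,2,0,-1]]
  ]
}}

```text
t: 14.52
eef_pos: [550.4, -220.6, 231.8]
tcp_rot: [3.141, -0.0, 1.662]
ft_force: [0.0, -0.4, -3.0]
opening: 0.086
grip_force: 30.0
```

The keeper has snapped shut (Fx back to 0). Centring the rim by moving 6 mm toward the shank, then feeling for the bottom.

>>> {"method": "step_arm", "body": {
  "plan": [
    [[0,2,1,0,-1],[0,4,2,0,-1],[0,6,2,0,-1],[0,6,2,0,-1]]
  ]
}}

```text
t: 14.85
eef_pos: [556.6, -220.1, 230.0]
tcp_rot: [3.141, -0.0, 1.662]
ft_force: [-0.1, 0.2, -1.4]
opening: 0.077
grip_force: 30.0
```

>>> {"method": "step_arm", "body": {
  "plan": [
    [[0,0,0.7,0,-1],[0,0,1.4,0,-1],[0,0,1.4,0,-1]]
  ]
}}

```text
t: 15.1
eef_pos: [556.0, -220.0, 228.5]
tcp_rot: [-3.141, -0.0, 1.662]
ft_force: [0.4, 0.5, -1.5]
opening: 0.084
grip_force: 30.0
```

>>> {"method": "step_arm", "body": {
  "plan": [
    [[0,0,0.7,0,-1],[0,0,1.4,0,-1],[0,0,1.4,0,-1]]
  ]
}}

```text
t: 15.35
eef_pos: [556.2, -220.1, 227.6]
tcp_rot: [3.141, 0.0, 1.662]
ft_force: [-0.4, 1.2, 1.6]
opening: 0.079
grip_force: 30.0
```

>>> {"method": "step_arm", "body": {
  "plan": [
    [[0,0,0,0,-1],[0,0,0,0,-1]]
  ]
}}

```text
t: 15.52
eef_pos: [556.2, -220.1, 227.6]
tcp_rot: [3.141, 0.0, 1.662]
ft_force: [-1.4, 1.5, 1.7]
opening: 0.083
grip_force: 30.0
```

>>> {"method": "step_arm", "body": {
  "plan": [
    [[0,0,0.4,0,-1],[0,0,0.4,0,-1]]
  ]
}}

```text
t: 15.68
eef_pos: [556.3, -220.1, 227.4]
tcp_rot: [3.141, 0.0, 1.662]
ft_force: [-1.3, -0.1, 5.4]
opening: 0.083
grip_force: 30.0
```

Bottom found: stiff contact at about 7 N net. Easing off a little and releasing.

>>> {"method": "step_arm", "body": {
  "plan": [
    [[0,0,-0.3,0,-1],[0,0,-0.3,0,-1],[0,0,-0.3,0,-0.7],[0,0,-0.3,0,-0.6],[0,0,-0.3,0,-0.4],[0,0,-0.3,0,-0.2],[0,0,-0.3,0,0],[0,0,-0.3,0,0]]
  ]
}}

```text
t: 16.35
eef_pos: [556.1, -220.1, 227.1]
tcp_rot: [-3.142, -0.0, 1.662]
ft_force: [0.1, 0.7, -0.1]
opening: 0.423
grip_force: 0.0
```

>>> {"method": "step_arm", "body": {
  "plan": [
    [[0,0,0,0,0],[0,0,0,0,0],[0,0,0,0,0],[0,0,0,0,0]]
  ]
}}

```text
t: 16.68
eef_pos: [556.1, -220.1, 227.2]
tcp_rot: [3.142, -0.0, 1.662]
ft_force: [0.1, 0.0, 0.2]
opening: 0.5
grip_force: 0.0
```

Released. Raising the gripper straight up, then backing off sideways.

>>> {"method": "step_arm", "body": {
  "plan": [
    [[0,0,-5,0,0],[0,0,-18,0,0],[0,0,-40,0,0],[0,0,-65,0,0],[0,0,-90,0,0],[0,0,-115,0,0],[0,0,-140,0,0],[0,0,-160,0,0]]
  ]
}}

```text
t: 17.35
eef_pos: [556.1, -220.0, 389.8]
tcp_rot: [3.14, 0.001, 1.662]
ft_force: [0.3, 0.1, -0.9]
opening: 0.502
grip_force: 0.0
```

>>> {"method": "step_arm", "body": {
  "plan": [
    [[-20,-20,0,0,0],[-50,-40,0,0,0],[-80,-60,0,0,0],[-110,-80,0,0,0],[-140,-100,0,0,0],[-160,-110,0,0,0],[-170,-115,0,0,0],[-170,-115,0,0,0]]
  ]
}}

```text
t: 18.02
eef_pos: [456.2, -401.4, 387.1]
tcp_rot: [-3.141, -0.0, 1.659]
ft_force: [0.5, 0.6, 0.6]
opening: 0.498
grip_force: 0.0
```

```bash
python3 - <<'E'
from h import *
a,b=env.read_camera("top"),env.read_camera("side")
cv2.imwrite("pics/g6.png",np.hstack([crop(a,320,170,60,90,400,600),crop(b,310,190,70,105,400,600)]))
s=env.state();print(s["t"],s["eef_pos"],s["ft_force"])
E
```

```text
18.1167 [ 457.35883831 -399.17555072  387.22923671] [-0.47827193 -0.12314896  0.88163789]
```

View pics/g6.png

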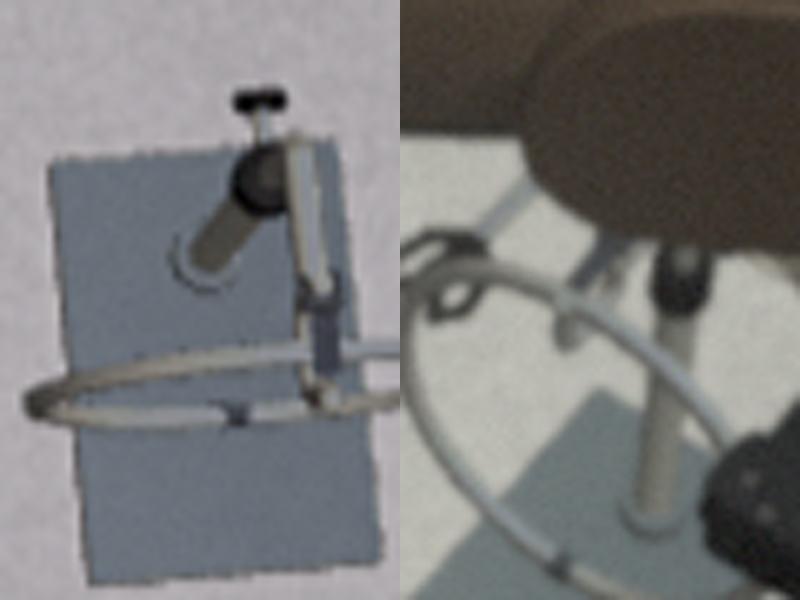

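In the top view the rim passes under the dark keeper tongue at (325,345), which is shut up to the tip. The hoop hangs from the hook. Waiting for any swing to die down, then checking that it is still.

>>> {"method": "step_arm", "body": {
  "plan": [
    [[0,0,0,0,0],[0,0,0,0,0],[0,0,0,0,0],[0,0,0,0,0],[0,0,0,0,0],[0,0,0,0,0],[0,0,0,0,0],[0,0,0,0,0]]
  ]
}}

```text
t: 18.78
eef_pos: [457.1, -399.8, 387.2]
tcp_rot: [3.142, -0.0, 1.662]
ft_force: [-0.8, -0.7, 0.6]
opening: 0.496
grip_force: 0.0
```

>>> {"method": "step_arm", "body": {
  "plan": [
    [[0,0,0,0,0],[0,0,0,0,0],[0,0,0,0,0],[0,0,0,0,0],[0,0,0,0,0],[0,0,0,0,0],[0,0,0,0,0],[0,0,0,0,0]]
  ]
}}

```text
t: 19.45
eef_pos: [457.0, -399.8, 387.2]
tcp_rot: [3.142, -0.0, 1.662]
ft_force: [-0.5, -0.8, -0.3]
opening: 0.504
grip_force: 0.0
```

>>> {"method": "step_arm", "body": {
  "plan": [
    [[0,0,0,0,0],[0,0,0,0,0],[0,0,0,0,0],[0,0,0,0,0],[0,0,0,0,0],[0,0,0,0,0],[0,0,0,0,0],[0,0,0,0,0]]
  ]
}}

```text
t: 20.12
eef_pos: [457.0, -399.8, 387.2]
tcp_rot: [3.142, -0.0, 1.662]
ft_force: [-0.1, 0.3, -0.5]
opening: 0.502
grip_force: 0.0
```

```bash
python3 - <<'E'
from h import *
f=[env.read_camera("top")[200:270,320:400].astype(float) for _ in range(12)]
print([abs(x-f[0]).mean().round(2) for x in f],max(abs(x-f[0]).max() for x in f))
g=cv2.imread("pics/g6.png")
cv2.imwrite("pics/g7.png",np.hstack([crop(f[-1].astype(np.uint8),0,0,80,70,800,600)]))
E
```

```text
[np.float64(0.0), np.float64(1.07), np.float64(1.07), np.float64(1.1), np.float64(1.09), np.float64(1.09), np.float64(1.1), np.float64(1.07), np.float64(1.08), np.float64(1.08), np.float64(1.09), np.float64(1.08)] 25.0
```

View pics/g7.png

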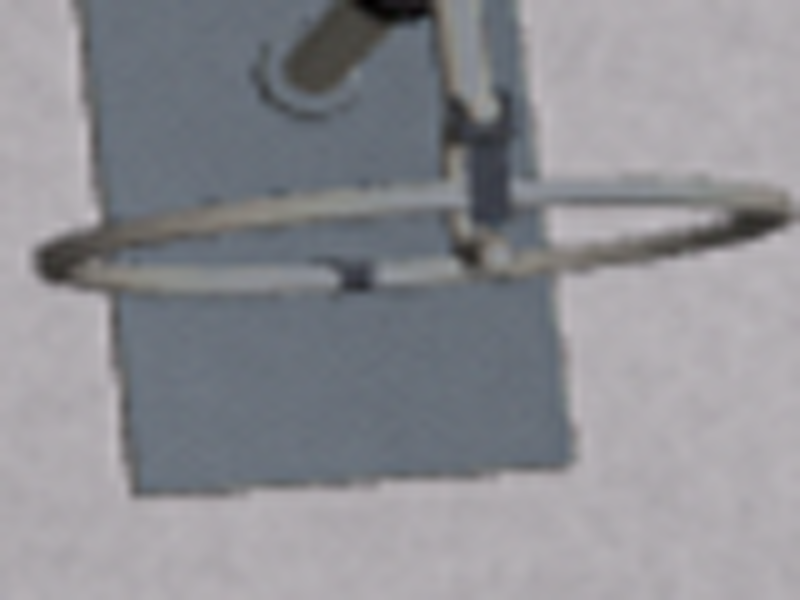

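```bash
python3 - <<'E'
from fit import *
ps=np.load("p.npy")[3:];th=np.linspace(0,2*np.pi,400)
for y in(-10,0,10):
    P=T(ps,np.c_[0*th,y+100*np.cos(th),153+100*np.sin(th)]);t=(proj("top",P)-[320,200]+.5)
    print(y,t[t[:,0].argmin()]*[10,8.57],t[t[:,0].argmax()]*[10,8.57])
E
```

```text
-10 [ 69.5935988  260.99959819] [835.75789461 206.42337437]
0 [ 31.97901187 263.08550081] [797.52231775 208.54167599]
10 [ -5.64801016 265.17209301] [759.27384836 210.66069187]
```

The still picture puts the ring ends at (38,258) and (795,205). The model for a centred hoop gives (32,263) and (798,209), so the hoop is within about 1–2 mm of centre. Handing in.

```bash
python3 -c "
from cell import env
print(env.job_done())"
```

```text
the job is handed in; nothing more can be done
None
```

The large hoop hangs still in the bottom of the J-hook with the keeper shut above it, centred to about 2 mm, and I handed the job in at about 21 s; no verdict was returned.

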